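# Throw the guarded power switch

## Task

Switch on the chocolate melter at its guarded power switch: lift the hinged guard with the fingers under its front lip, push the toggle beneath it fully over towards the hinge side while the guard is held up, then withdraw and let the guard drop shut. Only push with the fingers: do not shove or lift the switch box, and leave the open toggle of the other box, the pots, timer, cutter ring and chocolate penguins as they are.

Things in the scene. Friction and masses are not known exactly. Their poses are not given: they have to be found in the camera images.
- guarded_box: Guarded switch box, loose, 3 kg, on a low steel plate (top at world z = 18 mm); grey housing x = -40 to 65 mm, y = -60 to 60 mm, top at z = 45 mm; origin on its underside, z up, +x from the front (lip) to the hinge side, 0.83 to 1.43 rad left of world x. Two fixed aluminium side walls stand on it at y = +-50 to 55 mm, x = -38 to 42 mm, up to z = 86 mm.
- guard_lip (a point): Middle of the rounded bead (8 mm thick) along the front edge of the guard's lip; shut, it is at (-59, 0, 56) mm in the guarded box's frame, ahead of the housing's front end, so that fingers tilted forward 0.4 to 0.65 rad go in under it from in front. Moves with the guard, 109 mm from the hinge line.
- guard_hinge (a point): Middle of the guard's hinge line, (50, 0, 54) mm in the guarded box's frame; the line runs along the box's y.
- guard (a joint): Guard angle, rad: 0 shut, grows as the lip is lifted, stop at 1.2. Bent aluminium sheet hood 98 mm wide over the toggle, open at its sides: shut, flat top at z = 94 mm, x = -48 to 51 mm, front skirt at x = -48 mm down to z = 53 mm, then a lip 15 mm forward (box frame). 100 g, turns freely, always falls shut when let go.
- toggle (a joint): Toggle beneath the guard, rad: 0 off, leaning 0.42 rad to the front (-x of the box); 0.84 on, leaning 0.42 rad to the hinge side (+x); starts at 0 to 0.12. Stays where it is left; about 0.7 N at the tip moves it. Pivot at (0, 0, 45) mm in the box's frame; lever 40 mm long, its upper 18 mm a paddle 28 mm wide, 9 mm thick.
- toggle_tip (a point): Tip of the toggle beneath the guard; off it is at (-16, 0, 82) mm, on at (16, 0, 82) mm in the guarded box's frame.
- open_box_switch: The other switch box, same housing and toggle, without walls or guard, loose; origin at the centre of its underside. Leave it alone.
- open_toggle (a joint): Toggle of the other box, rad, 0 leaning to its front; starts at 0 to 0.12. Leave it alone.
- small_pot: Small pot with black lid, 38 mm across, 40 mm tall, loose, near the boxes; origin at its underside. Leave it alone.
- white_pot: Pot with white lid, 50 mm across, 50 mm tall, loose; origin at its underside. Leave it alone.
- timer: Round kitchen timer, 62 mm across, 40 mm tall, loose; origin at its underside. Leave it alone.
- ring: Steel ring cutter, 60 mm across, 35 mm tall, loose; origin at its underside. Leave it alone.
- penguin_a: Standing chocolate penguin, 92 x 56 x 241 mm, loose; origin at its underside. On the left (+y) side. Leave it alone.
- penguin_b: Standing chocolate penguin, 89 x 55 x 241 mm, loose; origin at its underside. On the right (-y) side. Leave it alone.

How it is judged:
By the outcome, as a careful person would: the job done as asked, in the order asked, and still so for the second after the job is handed in, with the robot touching nothing.
It also fails if it takes over 42 s, if anything falls off the work surface, if the arm or the gripper's body presses on something with over 40 N, if the wrist force passes 120 N, or if a joint passes its speed limit or range.

## Robot

A 6-joint arm with a two-finger parallel gripper is mounted at the origin on a cart in front of the work surface, level with it; the furniture and walls round the work are solid. World frame = base frame: x ahead of the robot, y to its left, z up, the work surface at z = 0. Lengths are in mm, angles in rad, forces in N, time in s.
With the tool pointing down it reaches from about 275 to 750 mm from the base axis. Payload 10.2 kg.
Tool frame: the origin (TCP) lies at the very end of the fingers, on their centre line; the grasp point (between the pads) lies 19 mm behind it; z points along the fingers, y is the line along which they close (so a half turn about z gives the same grasp; the last joint's range is limited). The gripper opens to 85 mm and grips with 20 to 120 N. Pads are 22 mm wide; open, the fingers measure 114 mm over their backs; the gripper's body (76 mm by 85 mm) begins 54 mm behind the grasp point. The pads swing forward as they close: fully open they stand 13 mm farther back than shut.
Start: joints at [-1.354, 0.313, 1.498, -0, 1.331, -0.223], TCP at [223.512, -475.051, 231.294] pointing down, gripper open.
Joint ranges: [-2.94, 2.94], [-0.97, 2.17], [0.19, 2.56], [-1.23, 4.37], [0.02, 3.11], [-2.88, 2.88]. Speed limits (rad/s): [2.39, 2.39, 3.01, 3.14, 3.14, 3.14].

## Interface

Orientations are given as a unit quaternion [w, x, y, z].
In Python, from rig import ctrl gives the robot as it stands.
- The arm moves only by the shell command python3 -m inch 'ROWS' [OPENING] [FORCE]. ROWS is text: rows parted by semicolons, each of 6 numbers parted by spaces: the shift along the tool's x, y, z in mm, then the turn, a rotation vector about the tool's x, y, z in units of 6 degrees (1.0 is 6 degrees). A call has exactly 10 rows; each row shifts and turns the commanded pose from where the row before left it, along the tool's axes as they then stand; what a row does not reach is not made up. A row lasts 1/12 s, in which the tool goes at most 41.7 mm and 7.16 degrees, less where a joint would pass 70% of its speed; a pose out of reach is approached as far as the arm can. A call with a gripper value outside its range is refused whole. OPENING is the opening, from 0 (shut) to 1 (fully open), set as the call begins (- or left out, the last holds). The fingers move at their own pace and stop on an object; FORCE is the grip in N (left out, the last holds). Time passes only in rows, so rows that do not move let the fingers close, or fill a call up. It gives the time, the measured TCP pose, the force, the opening and the grip force at its end, in the units of the state.
- ctrl.sense(): the state, without advancing time (a new reading comes with each control period).
- ctrl.capture(name): name is "scene" or "top" or "wrist"; returns a dict with "image" (400x640x3 uint8, red, green, blue), "intrinsics" (3x3 intrinsics, pixels), "D" ([k1, k2, p1, p2, k3] as OpenCV has them; the pictures are not rectified), "rvec" (rotation vector, rad) and "tvec" (3), from world to camera coordinates, as OpenCV has them. Camera axes: x right, y down, z forward; pixel columns grow to the right and rows downward; lengths in mm; the calibration is good to about 2 mm. A picture is of the moment at which its call begins. There is no depth.
- ctrl.finish_job(): hands the job in; it is judged then, once.
The state is a dict: "time_s": time; "joints": joint angles; "dq": joint speeds; "tau": joint torques, N m; "eef_pos": TCP position; "ee_rot": TCP orientation; "force": force on the tool from outside, world axes, zero at the start; "wrist_torque": the same for the moment, N m; "grip_width": opening from 0.0 (shut) to 1.0 (fully open); "grip_force": force on a finger pad.
Only numpy, scipy, OpenCV 4.12 (cv2) and the standard library are available. Lean on these libraries where they do the work, as an engineer would, in place of code of your own. Each camera call takes 0.05 s, during which the arm holds its last target. There are 200 camera calls.

## Working session

There is one attempt and no reset: what is moved stays moved. The work goes in short steps, Python scripts to look and compute and a shell command to move; the robot and the scene stay as the last step left them, time stands still between calls to the robot, and variables do not carry over. Pictures are saved under pics/ and viewed, at most 10 in all, crops included, and the job is handed in when it is done.

```bash
mkdir -p pics; ls; cat > h.py <<'E'
import numpy as np, cv2
from scipy.spatial.transform import Rotation as R
from rig import ctrl
def cap(n,f=None):
    c=ctrl.capture(n)
    if f: cv2.imwrite('pics/'+f,c['image'][:,:,::-1])
    return c
def ray(c,uv):
    K,D=np.array(c['intrinsics'],float),np.array(c['D'],float)
    Rm=cv2.Rodrigues(np.array(c['rvec'],float))[0];t=np.array(c['tvec'],float).ravel()
    p=cv2.undistortPoints(np.array(uv,float).reshape(-1,1,2),K,D).reshape(-1,2)
    d=np.c_[p,np.ones(len(p))]@Rm
    return -Rm.T@t,d
def plane(c,uv,z):
    o,d=ray(c,uv); return o+d*((z-o[2])/d[:,2])[:,None]
def proj(c,P):
    return cv2.projectPoints(np.array(P,float).reshape(-1,3),np.array(c['rvec'],float),np.array(c['tvec'],float),np.array(c['intrinsics'],float),np.array(c['D'],float))[0].reshape(-1,2)
def Rt():
    s=ctrl.sense();q=s['ee_rot'];return R.from_quat([q[1],q[2],q[3],q[0]]),np.array(s['eef_pos']),s
E
python3 - <<'E'
from h import *
a=cap('scene','s1.png');b=cap('top','t1.png')
for c in(a,b):print(ray(c,[[320,200]]))
r,p,s=Rt();print(p,r.as_matrix().round(3),s['time_s'],s['force'])
E
```

```text
pics
(array([ 23.36116544, 612.65111916, 865.55053452]), array([[ 0.46218789, -0.52016233, -0.71834536]]))
(array([ 410.81374379,   37.29776032, 1346.09265818]), array([[ 0.07969446, -0.03434022, -0.99625312]]))
[ 223.48191592 -474.81195195  230.80735787] [[ 0.905  0.426 -0.   ]
 [ 0.426 -0.905  0.001]
 [ 0.    -0.001 -1.   ]] 0.1 [-0.04420571 -0.67938166 -0.02642984]
```

View pics/s1.png

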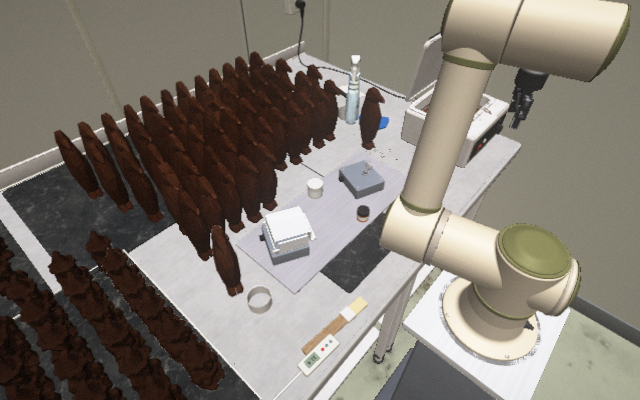

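View pics/t1.png

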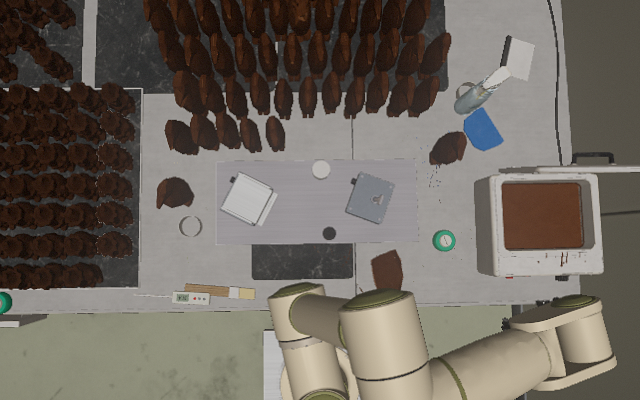

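The guarded box is at about (247,198) in the top view, with its lip on the right around (268,208). The open box is at (370,197), the black-lid pot at (329,233) and the white pot at (321,169). I'll zoom in to measure.

```bash
python3 - <<'E'
from h import *
t=cv2.imread('pics/t1.png')[155:250,205:345];s=cv2.imread('pics/s1.png')[195:275,245:335]
t=cv2.resize(t,None,fx=5.5,fy=5.5,interpolation=cv2.INTER_CUBIC);cv2.imwrite('pics/t1c.png',t)
s=cv2.resize(s,None,fx=7,fy=7,interpolation=cv2.INTER_CUBIC);cv2.imwrite('pics/s1c.png',s)
E
```

```text
(no output)
```

View pics/t1c.png

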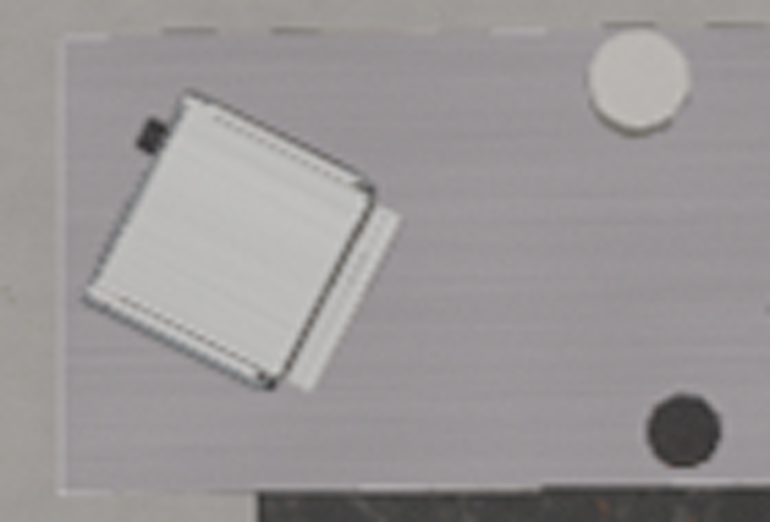

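View pics/s1c.png

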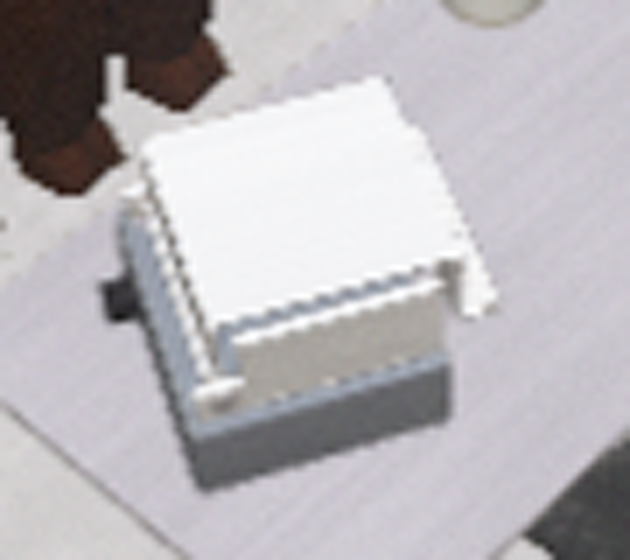

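The top crop shows the lip's front edge from (401,214) to (308,392) and the hood-top front edge from about (370,203) to (278,378). The guard is shut.

```bash
python3 - <<'E'
from h import *
c=cap('top')
f=lambda u:np.array(u,float)/5.5+[205-.4,155-.4]
L=plane(c,f([[401,214],[308,392]]),74);T=plane(c,f([[370,203],[278,378]]),112)
for P in(L,T):
  d=P[0]-P[1];print(P.round(1),np.linalg.norm(d),np.arctan2(d[1],d[0])+0,P.mean(0))
d=L[0]-L[1];yaw=np.arctan2(d[0],-d[1]);yaw=np.arctan2(d[0],-d[1])
print('pots',plane(c,f([[683,431]]),58),plane(c,f([[638,80]]),68))
# box x = rotate(d,...) ; d is along -/+y box
for P,x in((L,-63),(T,-48)):
  e=P[0]-P[1];bx=np.array([-e[1],e[0]]);bx/=np.linalg.norm(bx);bx*=np.sign(bx[1]);print('yaw',np.arctan2(bx[1],bx[0]),'origin',P.mean(0)[:2]-x*bx)
E
```

```text
[[532.1 109.7  74. ]
 [444.2 156.6  74. ]] 99.64899432925502 -0.4898901057316823 [488.16537046 133.17627202  74.        ]
[[534.1 122.5 112. ]
 [450.2 167.4 112. ]] 95.17572316773168 -0.4914061336414748 [492.10818996 144.94917026 112.        ]
pots [[422.04756913 -29.82493548  58.        ]] [[598.89375468  -9.90490458  68.        ]]
yaw 1.0809062210632143 origin [517.80869255 188.76650008]
yaw 1.0793901931534218 origin [514.75776278 187.269341  ]
```

Box origin is about (516.5,188) with yaw 1.08, inside the stated range, and the lip measures 99.6 mm against 98 mm. I'll go up and across, clear of the 241 mm penguins, with the fingers shut.

```bash
python3 -m inch '0 0 -30 0 0 0;0 0 -30 0 0 0;0 0 -30 0 0 0;0 0 -30 0 0 0;22 -20 0 0 0 0;22 -20 0 0 0 0;22 -20 0 0 0 0;22 -20 0 0 0 0;22 -20 0 0 0 0;22 -20 0 0 0 0' 0 20
python3 -m inch '22 -20 0 0 0 0;22 -20 0 0 0 0;22 -20 0 0 0 0;22 -20 0 0 0 0;22 -20 0 0 0 0;22 -20 0 0 0 0;22 -20 0 0 0 0;22 -20 0 0 0 0;22 -20 0 0 0 0;22 -20 0 0 0 0'
python3 -m inch '22 -20 0 0 0 0;22 -20 0 0 0 0;22 -20 0 0 0 0;22 -20 0 0 0 0;0 0 0 0 0 -1;0 0 0 0 0 -1;0 0 0 0 0 -1;0 0 0 0 0 -1;0 0 0 0 0 -1;0 0 0 0 0 -1.1'
python3 -m inch '0 0 0 0 1 0;0 0 0 0 1 0;0 0 0 0 1 0;0 0 0 0 1 0;0 0 0 0 1 0;0 0 0 0 0.25 0;0 0 0 0 0 0;0 0 0 0 0 0;0 0 0 0 0 0;0 0 0 0 0 0'
cat >> h.py <<'E'
O=np.array([516.5,188,18.]);yaw=1.08
U=np.array([np.cos(yaw),np.sin(yaw),0]);V=np.array([-U[1],U[0],0])
B=np.array([U,V,[0,0,1]])
def where():
    r,p,s=Rt();b=B@(p-O);z=B@r.as_matrix()
    return b,z,s
def go(*tgt):
    r,p,s=Rt();d=O+np.array(tgt)@B-p;return r.inv().apply(d).round(1)
def rep():
    b,z,s=where();print('box',b.round(1),'tilt',np.arctan2(z[0,2],-z[2,2]).round(3),'ydev',z[:,1].round(3),'F',(B@np.array(s['force'])).round(2),'t',s['time_s'])
E
python3 - <<'E'
from h import *
rep();print(go(-130,0,60));cap('wrist','w1.png')
E
```

```text
time_s: 0.98
eef_pos: [292.1, -308.8, 351.1]
ee_rot: [-0.0, 0.976, 0.218, -0.0]
force: [0.5, -0.0, 0.6]
grip_width: -0.001
grip_force: 0.0
time_s: 1.82
eef_pos: [406.0, -34.1, 351.2]
ee_rot: [-0.0, 0.976, 0.218, -0.0]
force: [-0.6, -0.5, 0.8]
grip_width: -0.002
grip_force: 0.0
time_s: 2.65
eef_pos: [451.2, 74.3, 351.1]
ee_rot: [-0.0, 0.857, 0.516, -0.0]
force: [0.2, -0.1, 0.5]
grip_width: -0.004
grip_force: 0.0
time_s: 3.48
eef_pos: [451.4, 74.6, 351.5]
ee_rot: [-0.139, 0.826, 0.495, 0.233]
force: [-0.6, 0.1, -0.8]
grip_width: -0.003
grip_force: 0.0
box [-130.7    3.9  333.5] tilt 0.549 ydev [-0. -1.  0.] F [-0.24  0.59 -0.77] t 3.4833
[-142.2    3.8  233.6]
```

View pics/w1.png

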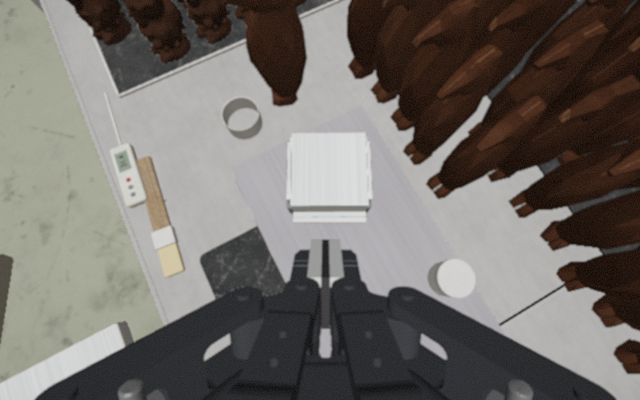

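The wrist view shows the box square to the tool, with the lip's front edge from about (294,221) to (367,221). I'll check this against the estimate.

```bash
python3 - <<'E'
from h import *
c=cap('wrist');im=c['image']
m=(im[205:228,330].astype(int).sum(1));print(m)
P=plane(c,[[294,221],[367,221]],72);T=plane(c,[[291,208],[369,207]],112)
print((B@(P-O).T).T.round(1),(B@(T-O).T).T.round(1))
E
python3 -m inch '-36 1 31 0 0 0;-36 1 31 0 0 0;-36 1 31 0 0 0;-34 1 31 0 0 0;0 0 31 0 0 0;0 0 31 0 0 0;0 0 20 0 0 0;0 0 0 0 0 0;0 0 0 0 0 0;0 0 0 0 0 0'
python3 - <<'E'
from h import *
rep();print(go(-130,0,60));cap('wrist','w2.png');cap('scene','s2.png')
i=cv2.imread('pics/s2.png')[160:320,220:420];cv2.imwrite('pics/s2c.png',cv2.resize(i,None,fx=3.5,fy=3.5))
E
```

```text
[547 433 368 359 357 383 490 592 640 648 633 626 626 641 646 649 621 555
 515 514 520 518 515]
[[-61.6  45.6  54. ]
 [-61.7 -53.2  54. ]] [[-52.7  45.9  94. ]
 [-51.4 -51.1  94. ]]
time_s: 4.42
eef_pos: [451.7, 66.1, 123.4]
ee_rot: [-0.139, 0.826, 0.495, 0.233]
force: [1.0, -0.4, 0.9]
grip_width: -0.002
grip_force: 0.0
box [-138.1   -0.3  105.4] tilt 0.55 ydev [-0.001 -1.     0.002] F [ 0.07 -1.04  0.93] t 4.4167
[-16.9  -0.4  42.9]
```

View pics/w2.png

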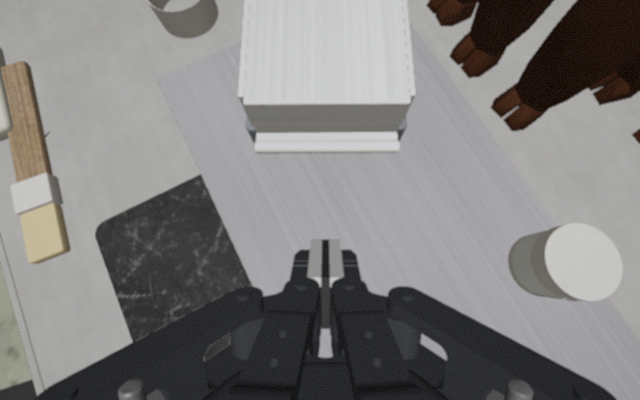

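The lip edge is at about (256,152)–(400,151), straight ahead of the fingers. I'll lower in front and re-measure.

```bash
python3 - <<'E'
from h import *
c=cap('wrist')
P=plane(c,[[256,152],[400,151]],72)
print((B@(P-O).T).T.round(1))
print(go(-120,-3,31),go(-66,-3,31)-go(-120,-3,31),go(-66,-3,50)-go(-66,-3,31))
E
```

```text
[[-63.2  46.5  54. ]
 [-62.5 -52.8  54. ]]
[-23.3   2.4  73. ] [46.  -0.1 28.2] [  9.9   0.  -16.2]
```

```bash
python3 -m inch '-8 1 24 0 0 0;-8 1 24 0 0 0;-7 0.5 25 0 0 0;0 0 0 0 0 0;15 0 9 0 0 0;15 0 9 0 0 0;10 0 6 0 0 0;6 0 4 0 0 0;0 0 0 0 0 0;0 0 0 0 0 0'
python3 - <<'E'
from h import *
rep();cap('scene','s3.png')
i=cv2.imread('pics/s3.png')[180:290,240:370];cv2.imwrite('pics/s3c.png',cv2.resize(i,None,fx=5,fy=5))
E
```

```text
time_s: 5.4
eef_pos: [487.7, 128.8, 49.1]
ee_rot: [-0.139, 0.826, 0.495, 0.233]
force: [-0.2, -0.1, 0.7]
grip_width: -0.001
grip_force: 0.0
box [-65.8  -2.6  31.1] tilt 0.55 ydev [-0.001 -1.     0.001] F [-0.19  0.08  0.65] t 5.4
```

View pics/s3c.png

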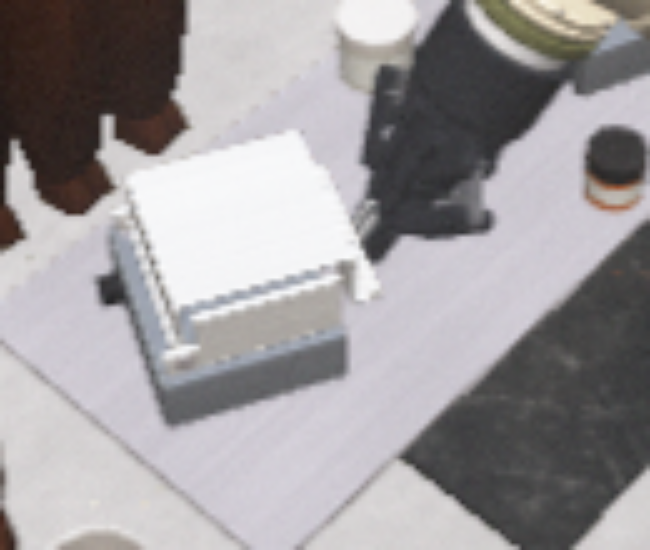

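The fingertips are under the lip and ahead of the housing. Now the lift.

```bash
python3 -m inch '3.1 0 0.7 0 0 0;3.1 0 0.7 0 0 0;5 0 -6.3 0 0 0;5 0 -6.3 0 0 0;5 0 -6.3 0 0 0;5 0 -6.3 0 0 0;5 0 -6.3 0 0 0;0 0 0 0 0 0;0 0 0 0 0 0;0 0 0 0 0 0'
python3 - <<'E'
from h import *
rep();cap('scene','s4.png');cap('wrist','w4.png')
i=cv2.imread('pics/s4.png')[180:290,240:370];j=cv2.imread('pics/w4.png')
cv2.imwrite('pics/c4.png',np.hstack([cv2.resize(i,(400,338)),cv2.resize(j,(400,338))]))
E
```

```text
time_s: 6.28
eef_pos: [492.7, 138.6, 90.0]
ee_rot: [-0.139, 0.826, 0.494, 0.233]
force: [-0.1, -2.4, -0.8]
grip_width: -0.001
grip_force: 0.5
box [-54.8  -2.3  72. ] tilt 0.55 ydev [-0.002 -1.    -0.   ] F [-2.13 -1.04 -0.76] t 6.2833
```

View pics/c4.png

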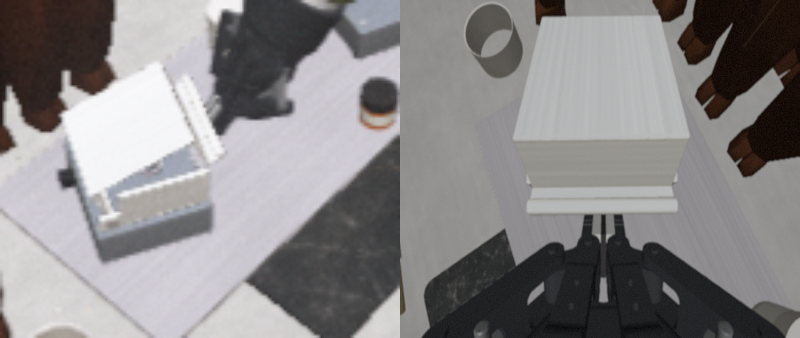

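The guard is up about 0.4 rad and rests on the fingers. Next I'll push forward under it.

```bash
python3 -m inch '3.4 0 2.1 0 0 0;3.4 0 2.1 0 0 0;3.4 0 2.1 0 0 0;3.4 0 2.1 0 0 0;3.4 0 2.1 0 0 0;0 0 0 0 0 0;3.4 0 2.1 0 0 0;3.4 0 2.1 0 0 0;3.4 0 2.1 0 0 0;0 0 0 0 0 0'
python3 - <<'E'
from h import *
rep()
E
python3 -m inch '3.4 0 2.1 0 0 0;3.4 0 2.1 0 0 0;0 0 0 0 0 0;1.7 0 1 0 0 0;1.7 0 1 0 0 0;1.7 0 1 0 0 0;0 0 0 0 0 0;0 0 0 0 0 0;0 0 0 0 0 0;0 0 0 0 0 0'
python3 - <<'E'
from h import *
rep();cap('scene','s5.png');cap('wrist','w5.png')
i=cv2.imread('pics/s5.png')[180:270,240:346];j=cv2.imread('pics/w5.png')[60:260,200:440]
cv2.imwrite('pics/c5.png',np.hstack([cv2.resize(i,(400,338)),cv2.resize(j,(400,338))]))
E
```

```text
time_s: 7.22
eef_pos: [508.0, 167.5, 90.1]
ee_rot: [-0.14, 0.826, 0.494, 0.233]
force: [-0.1, -0.7, -0.3]
grip_width: -0.004
grip_force: 0.0
box [-22.   -2.2  72.1] tilt 0.55 ydev [-0.001 -1.    -0.   ] F [-0.61 -0.25 -0.33] t 7.2167
time_s: 8.05
eef_pos: [514.4, 179.1, 90.1]
ee_rot: [-0.139, 0.826, 0.494, 0.233]
force: [0.8, -0.5, -0.4]
grip_width: 0.003
grip_force: 0.0
box [-8.8 -2.3 72.1] tilt 0.55 ydev [-0.001 -1.    -0.   ] F [-0.04 -0.94 -0.39] t 8.05
```

View pics/c5.png

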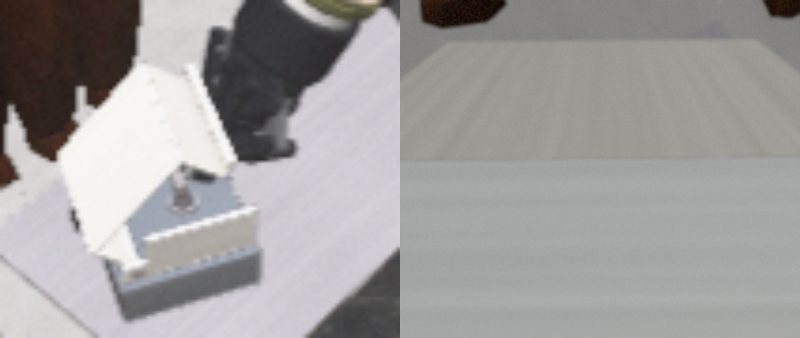

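The scene view shows the toggle at about (183,185) in the left panel, near mid-travel, with the guard well up and the forces tiny. I'll continue in small steps and watch the force.

```bash
python3 -m inch '1.7 0 1 0 0 0;1.7 0 1 0 0 0;1.7 0 1 0 0 0;0.85 0 0.5 0 0 0;0 0 0 0 0 0;0 0 0 0 0 0;0 0 0 0 0 0;0 0 0 0 0 0;0 0 0 0 0 0;0 0 0 0 0 0' | grep force
python3 - <<'E'
from h import *
rep()
E
python3 -m inch '0.85 0 0.5 0 0 0;0 0 0 0 0 0;0.85 0 0.5 0 0 0;0 0 0 0 0 0;0 0 0 0 0 0;0 0 0 0 0 0;0 0 0 0 0 0;0 0 0 0 0 0;0 0 0 0 0 0;0 0 0 0 0 0' | grep force
python3 - <<'E'
from h import *
rep();cap('scene','s6.png');cap('wrist')
c=cap('scene')
for a in(.42,-.42): print(proj(c,O+np.array([[0,0,45],[40*np.sin(a),0,45+40*np.cos(a)]])@B).round(1))
i=cv2.imread('pics/s6.png')[195:255,255:335];cv2.imwrite('pics/c6.png',cv2.resize(i,None,fx=8,fy=8,interpolation=cv2.INTER_CUBIC))
E
```

```text
force: [-0.8, -0.1, -1.1]
grip_force: 0.0
box [-1.9 -2.4 72.3] tilt 0.55 ydev [-0.001 -1.    -0.   ] F [-0.44  0.67 -1.06] t 8.9833
force: [-0.8, -0.9, -0.7]
grip_force: 0.0
box [ 0.1 -2.4 72.4] tilt 0.55 ydev [-0.001 -1.     0.   ] F [-1.11  0.27 -0.66] t 9.8167
[[288.5 234. ]
 [282.  227. ]]
[[288.5 234. ]
 [293.6 223.9]]
```

View pics/c6.png

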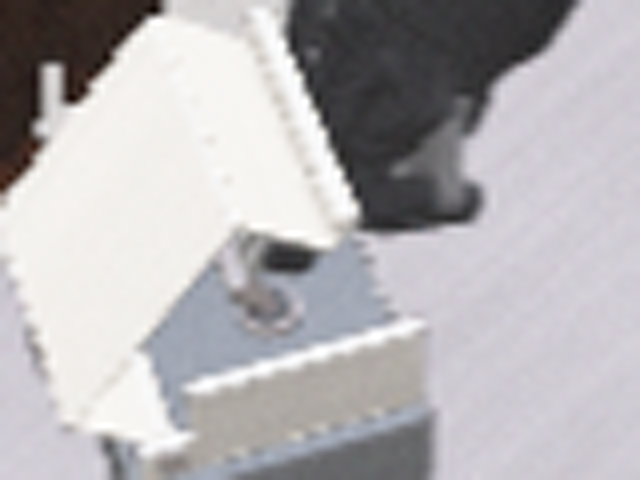

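The toggle base is at about (288.5,234), as predicted, and its tip is near (284,227) against a predicted full-on (282,227). It's almost over and there's no stop force yet, so I'll go on by single millimetres.

```bash
for k in 1; do python3 -m inch '0.85 0 0.5 0 0 0;0 0 0 0 0 0;0 0 0 0 0 0;0 0 0 0 0 0;0 0 0 0 0 0;0 0 0 0 0 0;0 0 0 0 0 0;0 0 0 0 0 0;0 0 0 0 0 0;0 0 0 0 0 0' >/dev/null; done
python3 - <<'E'
from h import *
rep();cap('top');rep();cap('top');rep()
E
python3 -m inch '0.85 0 0.5 0 0 0;0 0 0 0 0 0;0 0 0 0 0 0;0 0 0 0 0 0;0 0 0 0 0 0;0 0 0 0 0 0;0 0 0 0 0 0;0 0 0 0 0 0;0 0 0 0 0 0;0 0 0 0 0 0' >/dev/null
python3 - <<'E'
from h import *
rep();cap('top');rep();cap('top');rep()
E
```

```text
box [ 1.1 -2.4 72.4] tilt 0.55 ydev [-0.001 -1.    -0.   ] F [-0.41  0.11 -0.21] t 10.8
box [ 1.1 -2.4 72.4] tilt 0.55 ydev [-0.001 -1.     0.   ] F [-0.37  0.83  0.41] t 10.85
box [ 1.1 -2.4 72.4] tilt 0.55 ydev [-0.001 -1.     0.   ] F [-0.14  0.74 -0.97] t 10.9
box [ 2.  -2.4 72.4] tilt 0.55 ydev [-0.001 -1.    -0.   ] F [-0.22 -0.1  -0.36] t 11.7333
box [ 2.  -2.4 72.4] tilt 0.55 ydev [-0.001 -1.     0.   ] F [-0.82  0.2   0.41] t 11.7833
box [ 2.  -2.4 72.4] tilt 0.55 ydev [-0.001 -1.     0.   ] F [-0.43 -0.55  0.27] t 11.8333
```

```bash
python3 -m inch '0.85 0 0.5 0 0 0;0 0 0 0 0 0;0 0 0 0 0 0;0 0 0 0 0 0;0 0 0 0 0 0;0 0 0 0 0 0;0 0 0 0 0 0;0 0 0 0 0 0;0 0 0 0 0 0;0 0 0 0 0 0' >/dev/null
python3 - <<'E'
from h import *
rep();cap('top');rep();cap('top');rep()
E
python3 -m inch '0.85 0 0.5 0 0 0;0 0 0 0 0 0;0 0 0 0 0 0;0 0 0 0 0 0;0 0 0 0 0 0;0 0 0 0 0 0;0 0 0 0 0 0;0 0 0 0 0 0;0 0 0 0 0 0;0 0 0 0 0 0' >/dev/null
python3 - <<'E'
from h import *
rep();cap('top');rep();cap('top');rep()
cap('scene','s7.png')
a=cv2.imread('pics/s6.png');b=cv2.imread('pics/s7.png')
f=lambda i:cv2.resize(i[215:245,265:310],None,fx=8.8,fy=8.8,interpolation=cv2.INTER_CUBIC)
cv2.imwrite('pics/c7.png',np.hstack([f(a),f(b)]))
E
```

```text
box [ 2.8 -2.4 72.3] tilt 0.549 ydev [-0.001 -1.    -0.   ] F [-5.82  0.5   0.64] t 12.6667
box [ 2.8 -2.4 72.3] tilt 0.549 ydev [-0.001 -1.    -0.   ] F [-5.45 -0.23  0.68] t 12.7167
box [ 2.8 -2.4 72.3] tilt 0.549 ydev [-0.001 -1.    -0.   ] F [-5.56 -0.7   0.7 ] t 12.7667
box [ 3.2 -2.4 72.1] tilt 0.548 ydev [-0.001 -1.     0.   ] F [-13.29   0.81   2.79] t 13.6
box [ 3.2 -2.4 72.2] tilt 0.548 ydev [-0.001 -1.     0.   ] F [-11.83   0.66   3.78] t 13.65
box [ 3.2 -2.4 72.1] tilt 0.548 ydev [-0.001 -1.     0.   ] F [-12.39   1.25   2.85] t 13.7
```

View pics/c7.png

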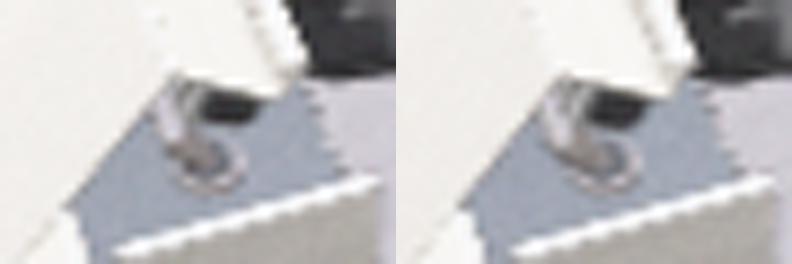

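The stop is reached: about 12 N of resistance and the toggle lies over to the hinge side in both panels. Now I'll withdraw along the same path and lower the guard.

```bash
python3 -m inch '-2 0 -1.2 0 0 0;-5.1 0 -3.1 0 0 0;-5.1 0 -3.1 0 0 0;-5.1 0 -3.1 0 0 0;-5.1 0 -3.1 0 0 0;-5.1 0 -3.1 0 0 0;-5.1 0 -3.1 0 0 0;-5.1 0 -3.1 0 0 0;-5.1 0 -3.1 0 0 0;-5.1 0 -3.1 0 0 0' >/dev/null
python3 - <<'E'
from h import *
rep();cap('scene','s8.png');print(go(-57,-2.4,72))
E
```

```text
box [-52.7  -2.3  72.2] tilt 0.55 ydev [-0.001 -1.    -0.   ] F [ 0.01 -0.26 -0.51] t 14.5833
[-3.2  0.  -1.8]
```

```bash
python3 -m inch '-1.7 0 -1 0 0 0;-5.5 0 6 0 0 0;-5.5 0 6 0 0 0;-5.5 0 6 0 0 0;-5.5 0 6 0 0 0;-5.5 0 6 0 0 0;0 0 0 0 0 0;0 0 0 0 0 0;0 0 0 0 0 0;0 0 0 0 0 0' >/dev/null
python3 - <<'E'
from h import *
rep()
E
```

```text
box [-61.7  -2.2  32.4] tilt 0.55 ydev [-0.001 -1.     0.   ] F [-0.79  0.56 -0.9 ] t 15.4667
```

Next, withdraw forward, then up and away along the tool axis.

```bash
python3 -m inch '-3.4 0 -2.1 0 0 0;-8.5 0 -5.2 0 0 0;-12 0 -7 0 0 0;-12 0 -7 0 0 0;-12 0 -7 0 0 0;-8 0 -5 0 0 0;0 0 -25 0 0 0;0 0 -30 0 0 0;0 0 -30 0 0 0;0 0 -30 0 0 0' >/dev/null
python3 -m inch '0 0 -20 0 0 0;0 0 0 0 0 0;0 0 0 0 0 0;0 0 0 0 0 0;0 0 0 0 0 0;0 0 0 0 0 0;0 0 0 0 0 0;0 0 0 0 0 0;0 0 0 0 0 0;0 0 0 0 0 0' >/dev/null
python3 - <<'E'
from h import *
rep();c=cap('scene','s9.png')
a=cv2.imread('pics/s1.png').astype(int);b=c['image'][:,:,::-1].astype(int)
print('box region diff scene before/after', np.abs(a-b)[205:265,258:316].max(2).mean(), (np.abs(a-b)[205:265,258:316].max(2)>60).sum())
t=cap('top','t9.png');T=cv2.imread('pics/t1.png').astype(int);d=np.abs(T-t['image'][:,:,::-1].astype(int)).max(2)
print('top diff guard',(d[168:230,215:285]>60).sum(),'small pot',(d[222:242,320:340]>60).sum(),'white',(d[158:182,310:332]>60).sum(),'open box',(d[170:225,343:397]>60).sum())
# crude wrist check of lip
w=cap('wrist','w9.png');lip=proj(w,O+np.array([[-63,46,54],[-63,-52,54]])@B);print('lip expected px',lip.round(1))
g=cv2.cvtColor(w['image'],cv2.COLOR_RGB2GRAY);u,v=lip.mean(0).astype(int);print(v,g[max(0,v-12):v+12,u+40] if v>0 else '')
E
```

```text
box [-197.3   -2.   146.4] tilt 0.55 ydev [-0.001 -1.    -0.   ] F [ 0.05 -0.24  0.41] t 17.1333
box region diff scene before/after 5.0183908045977015 10
top diff guard 0 small pot 216 white 0 open box 13
lip expected px [[268.3 105.9]
 [382.8 105.7]]
105 [205 201 204 207 210 211 211 208 205 194 170 126  88  67  68 102 143 168
 171 170 169 169 170 170]
```

The guard region is unchanged in both views, so it's shut and the box hasn't moved. The small-pot and open-box differences in the top view may just be arm occlusion, so I'll check them in the scene view.

```bash
python3 - <<'E'
from h import *
a=cv2.imread('pics/s1.png').astype(int);b=cv2.imread('pics/s8.png').astype(int);c=cv2.imread('pics/s9.png').astype(int)
for n,(v0,v1,u0,u1) in dict(pot=(202,224,354,372),white=(176,200,304,326),obox=(158,198,336,386)).items():
  for i in(b,c):print(n,(np.abs(a-i)[v0:v1,u0:u1].max(2)>60).sum(),np.abs(a-i)[v0:v1,u0:u1].max(2).mean().round(1))
E
```

```text
pot 0 4.2
pot 0 3.2
white 324 84.1
white 0 2.3
obox 800 50.6
obox 734 50.1
```

```bash
python3 -m inch '13 0 -21 0 0 0;13 0 -21 0 0 0;13 0 -21 0 0 0;13 0 -21 0 0 0;13 0 -21 0 0 0;13 0 -21 0 0 0;13 0 -21 0 0 0;0 0 0 0 0 0;0 0 0 0 0 0;0 0 0 0 0 0' >/dev/null
python3 - <<'E'
from h import *
rep();a=cv2.imread('pics/s1.png').astype(int);c=cap('scene')['image'][:,:,::-1].astype(int)
T=cv2.imread('pics/t1.png').astype(int);t=cap('top')['image'][:,:,::-1].astype(int)
d=np.abs(a-c).max(2);e=np.abs(T-t).max(2)
print('scene obox',(d[158:198,336:386]>60).sum(),'box',(d[205:265,258:316]>60).sum(),'white',(d[176:200,304:326]>60).sum())
k=np.argwhere(e[170:225,343:397]>60);print('top obox',len(k),k.min(0) if len(k) else '',k.max(0) if len(k) else '')
k=np.argwhere(d[158:198,336:386]>60);print(len(k),k.min(0) if len(k) else '',k.max(0) if len(k) else '')
E
```

```text
box [-196.6   -1.9  318.6] tilt 0.55 ydev [-0.001 -1.    -0.001] F [-0.46  0.47  0.11] t 18.1167
scene obox 0 box 10 white 0
top obox 104 [42  0] [54 11]
0
```

The open box is unchanged in the scene view, and the top-view difference is only the arm at its corner. Everything checks out, so I'm handing in.

```bash
python3 -c "
from rig import ctrl
print(ctrl.finish_job())"
```

```text
the job is handed in; nothing more can be done
None
```

The melter is switched on: I raised the guard, pushed the toggle over until it met its stop (about 12 N), withdrew, and the guard is shut again; the box, open switch and both pots look unmoved, the timer, ring and penguins were not compared, and I viewed 11 pictures, one over the limit of 10.

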